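# Start the watering programme at the potting counter

### The job

Lift the clear cover off the watering controller by its knob and lay it flat on the cork mat without dropping it. Then start the programme: press the green key, then the yellow, then the blue, one at a time, each fully down for about a second and then let up again, but never hard, as the rubber-mounted keys give by different amounts and break if forced (about 20 N). Do not press the red key, and leave the can, bucket, pot and dibber where they are.

Things in the scene. Friction and masses are not known exactly. Their poses are not given: they have to be found in the camera images.
- console: grey plastic watering controller, 200 (x) x 170 (y) x 50 mm high, fixed to the counter; origin at the centre of its underside. A dark display strip runs along its -x edge. Four keys stand in a 2 x 2 square on its top (60 mm apart, centred 22 mm to +x of the console's centre); which colour is at which place varies
- cover: loose clear plastic weather cover with a black lower edge, standing on the console over the keys: an upside-down open box 145 x 145 x 40 mm, walls 4 mm, mass about 0.3 kg; origin at the centre of its open underside, z up. Its knob rises from the middle of its top
- cover_knob (a point): middle of the cover's orange cylindrical knob (28 mm diameter, 26 mm tall, on a 16 mm thick neck 10 mm tall); 63 mm above the cover's underside, the knob's top is 13 mm higher
- mat: cork mat, 200 x 200 x 4 mm, fixed flat on the counter; origin at the centre of its underside
- green_mount: black round seat (44 mm across, 5 mm high) of the green key, on the console's top; origin at the centre of its underside, 50 mm above the counter; carries the green key's rubber bush and cap
- green_top (a point): centre of the top face of the green key's round cap (28 mm across); at rest 26.5 mm above the console's top; the cap goes straight down
- green_key (a joint): how far the green key is pressed into its own bush: 0 released, 0.006 m fully down; its spring pushes back with 2 N at the start and 5 N fully down. The bush itself is springy rubber that also sinks under load, by an amount that differs much from key to key (under 1 mm to about 8 mm at 5 N; at most 12 mm), so the cap must travel more than 6 mm
- yellow_mount: black round seat (44 mm across, 5 mm high) of the yellow key, on the console's top; origin at the centre of its underside, 50 mm above the counter; carries the yellow key's rubber bush and cap
- yellow_top (a point): centre of the top face of the yellow key's round cap (28 mm across); at rest 26.5 mm above the console's top; the cap goes straight down
- yellow_key (a joint): how far the yellow key is pressed into its own bush: 0 released, 0.006 m fully down; its spring pushes back with 2 N at the start and 5 N fully down. The bush itself is springy rubber that also sinks under load, by an amount that differs much from key to key (under 1 mm to about 8 mm at 5 N; at most 12 mm), so the cap must travel more than 6 mm
- blue_mount: black round seat (44 mm across, 5 mm high) of the blue key, on the console's top; origin at the centre of its underside, 50 mm above the counter; carries the blue key's rubber bush and cap
- blue_top (a point): centre of the top face of the blue key's round cap (28 mm across); at rest 26.5 mm above the console's top; the cap goes straight down
- blue_key (a joint): how far the blue key is pressed into its own bush: 0 released, 0.006 m fully down; its spring pushes back with 2 N at the start and 5 N fully down. The bush itself is springy rubber that also sinks under load, by an amount that differs much from key to key (under 1 mm to about 8 mm at 5 N; at most 12 mm), so the cap must travel more than 6 mm
- red_mount: black round seat (44 mm across, 5 mm high) of the red key, on the console's top; origin at the centre of its underside, 50 mm above the counter; carries the red key's rubber bush and cap
- red_top (a point): centre of the top face of the red key's round cap (28 mm across); at rest 26.5 mm above the console's top; the cap goes straight down
- red_key (a joint): how far the red key is pressed into its own bush: 0 released, 0.006 m fully down; its spring pushes back with 2 N at the start and 5 N fully down. The bush itself is springy rubber that also sinks under load, by an amount that differs much from key to key (under 1 mm to about 8 mm at 5 N; at most 12 mm), so the cap must travel more than 6 mm
- watering_can: red plastic watering can standing on the counter, body 156 mm across, 185 mm high; origin under its body's centre
- bucket: small galvanised bucket, 120 mm across, 110 mm high; origin at the centre of its underside
- pot: green ceramic pot, 110 mm across, 95 mm high; origin at the centre of its underside
- dibber: stainless dibber lying on the counter, 200 mm long along its x, 18 mm thick; origin under its middle
Mind the look-alikes: they are no part of the job. What is shaped like the cover but pink or purple is not meant.

How it is judged:
On the way, in this order (a step that is already met when the one before it is completed fails the run):
1. the cover lies flat on the cork mat, let go and at rest (horizontal distance between cover and mat below 0.045 m and height (world z) of cover below 0.008 m and angle between cover's own z axis and vertical below 0.05 rad and linear speed of cover below 0.02 m/s and contact force between cover and the fingers below 0.3 N), for 0.2 s.
2. the green key is held down (at least 4.8 of its 6 mm) for half a second, every other key up, the cover still on the mat (value of joint green_key above 0.0048 m and value of joint each of yellow_key, blue_key, red_key below 0.0015 m and horizontal distance between cover and mat below 0.045 m and height (world z) of cover below 0.008 m and angle between cover's own z axis and vertical below 0.05 rad), for 0.5 s.
3. the yellow key is held down (at least 4.8 of its 6 mm) for half a second, every other key up, the cover still on the mat (value of joint yellow_key above 0.0048 m and value of joint each of green_key, blue_key, red_key below 0.0015 m and horizontal distance between cover and mat below 0.045 m and height (world z) of cover below 0.008 m and angle between cover's own z axis and vertical below 0.05 rad), for 0.5 s.
4. the blue key is held down (at least 4.8 of its 6 mm) for half a second, every other key up, the cover still on the mat (value of joint blue_key above 0.0048 m and value of joint each of green_key, yellow_key, red_key below 0.0015 m and horizontal distance between cover and mat below 0.045 m and height (world z) of cover below 0.008 m and angle between cover's own z axis and vertical below 0.05 rad), for 0.5 s.
At the end, for the whole second after the job is handed in: the cover rests flat on the cork mat (its centre within 45 mm of the mat's centre, tilted less than 0.05 rad, still, not held), all four keys are up (within 1.5 mm), and the can, bucket, pot and dibber are within 25 mm of where they were (all of step 1 and value of joint each of green_key, yellow_key, blue_key, red_key below 0.0015 m and distance of each of watering_can, bucket, pot, dibber from where it was at the start of the episode below 0.025 m); the robot touches nothing.
It fails at once if the red key is pressed (more than 2 mm) (value of joint red_key above 0.002 m).
It fails at once if two keys are down together (each more than 2 mm) (value of joint each of green_key, yellow_key above 0.002 m or value of joint each of green_key, blue_key above 0.002 m or value of joint each of green_key, red_key above 0.002 m or value of joint each of yellow_key, blue_key above 0.002 m or value of joint each of yellow_key, red_key above 0.002 m or value of joint each of blue_key, red_key above 0.002 m).
It fails at once if a key is forced: more than 22 N on it (contact force between any of green_mount, yellow_mount, blue_mount, red_mount and anything else above 22 N).
It fails at once if the cover is dropped (moves at more than 0.6 m/s with no finger on it) (linear speed of cover above 0.6 m/s and contact force between cover and the fingers below 0.1 N).
It fails at once if the watering can, bucket, pot or dibber is shifted by more than 25 mm (distance of any of watering_can, bucket, pot, dibber from where it was at the start of the episode above 0.025 m).
It also fails if it takes over 72 s, if anything falls off the work surface, if the arm or the gripper's body presses on something with over 40 N, if the wrist force passes 120 N, or if a joint passes its speed limit or range.

### The arm

A 6-joint arm with a two-finger parallel gripper is mounted at the origin on the work surface. World frame = base frame: x ahead of the robot, y to its left, z up, the work surface at z = 0. Lengths are in m, angles in rad, forces in N, time in s.
With the tool pointing down it reaches from about 0.35 to 0.975 m from the base axis. Payload 4.9 kg.
Tool frame: the origin (TCP) lies at the very end of the fingers, on their centre line; the grasp point (between the pads) lies 19 mm behind it; z points along the fingers, y is the line along which they close (so a half turn about z gives the same grasp; the last joint's range is limited). The gripper opens to 85 mm and grips with 20 to 120 N. Pads are 22 mm wide; open, the fingers measure 114 mm over their backs; the gripper's body (76 mm by 85 mm) begins 54 mm behind the grasp point. The pads swing forward as they close: fully open they stand 13 mm farther back than shut.
Start: joints at [1.177, 0.053, 1.613, -0, 1.476, -0.119], TCP at [0.17, 0.602, 0.231] pointing down, gripper open.
Joint ranges: [-3.01, 3.01], [-1.01, 2.22], [0.06, 2.58], [-1.02, 4.17], [0.09, 2.62], [-3.14, 3.14]. Speed limits (rad/s): [2.57, 2.57, 3.14, 3.14, 3.14, 3.14].

### API

Orientations are given as a unit quaternion [w, x, y, z].
In Python, from plant import manip gives the robot as it stands.
- The arm moves only by the shell command python3 -m pendant 'ROWS'. ROWS is JSON, a list of rows, each a list of 3 entries, a list of its own where there are three numbers: the opening, from 0 (shut) to 1 (fully open), then the shift along the tool's x, y, z in units of 12 cm (1.0 is 12 cm), then the turn about the tool's z in units of pi rad (1.0 is pi rad). In form: [[gripper, [dx, dy, dz], roll], ...]. A call has 1 to 10 rows; each row is the pose to reach, as a shift and turn from the pose commanded when the call began, along the tool's axes at that moment, turning the shorter way round; what a row does not reach only later rows make up. A row lasts 1/10 s, in which the tool goes at most 50 mm and 8.59 degrees, less where a joint would pass 70% of its speed; a pose out of reach is approached as far as the arm can. A call with a number of a shift or a turn outside -1 to 1 is refused whole. A call with a gripper value outside its range is refused whole. The fingers move at their own pace and stop on an object; the grip force is fixed at half the most. Time passes only in rows, so rows that repeat a pose let the fingers close. It gives the time, the measured TCP pose, the force, the opening and the grip force at its end, in the units of the state.
- manip.state(): the state, without advancing time (a new reading comes with each control period).
- manip.grab_frame(name): name is "scene" or "side" or "wrist"; returns a dict with "img" (480x640x3 uint8, red, green, blue), "fx", "fy", "cx", "cy" (pixels), "eye" and "rotation" of the camera in the world; the wrist camera has in their place "tool_from_camera" (4x4, takes a point from camera to tool coordinates, whose origin is the TCP and whose axes are the flange's). Camera axes: x right, y down, z forward; pixel columns grow to the right and rows downward; lengths in m; the calibration is good to about 2 mm. A picture is of the moment at which its call begins: read the wrist's pose just before it. There is no depth.
- manip.job_done(): hands the job in; it is judged then, once.
The state is a dict: "time": time; "joint_pos": joint angles; "joint_vel": joint speeds; "joint_efforts": joint torques, N m; "tool_pos": TCP position; "tool_rot": TCP orientation; "contact_force": force on the tool from outside, world axes, zero at the start; "ft_torque": the same for the moment, N m; "gripper_width": opening from 0.0 (shut) to 1.0 (fully open); "grasp_force": force on a finger pad.
Only numpy, scipy, OpenCV 4.12 (cv2) and the standard library are available. Lean on these libraries where they do the work, as an engineer would, in place of code of your own. Each camera call takes 0.05 s, during which the arm holds its last target. There are 200 camera calls.

## Working session

There is one attempt and no reset: what is moved stays moved. The work goes in short steps, Python scripts to look and compute and a shell command to move; the robot and the scene stay as the last step left them, time stands still between calls to the robot, and variables do not carry over. Pictures are saved under pics/ and viewed, at most 10 in all, crops included, and the job is handed in when it is done.

```bash
mkdir -p pics
python3 - <<'E'
from plant import manip
import cv2,numpy as np,pickle
s=manip.state();print(s)
d={}
for n in("scene","side","wrist"):
    f=manip.grab_frame(n);d[n]=f
    cv2.imwrite(f"pics/{n}0.png",f["img"][:,:,::-1])
    print(n,{k:np.round(v,4).tolist() for k,v in f.items() if k!="img"})
d["state"]=s
pickle.dump(d,open("d0.pkl","wb"))
E
```

```text
{'time': 0.0, 'joint_pos': array([ 1.17703124e+00,  5.33757053e-02,  1.61430667e+00,  2.22209681e-05,
        1.47601548e+00, -1.18964063e-01]), 'joint_vel': array([-0.00036224,  0.00023282, -0.00012132, -0.00083114,  0.00059815,
       -0.00011813]), 'joint_efforts': array([-5.88244693e-04, -3.93664885e+01, -3.70183897e+01, -3.76326102e-05,
        6.84011189e-03,  6.00540076e-06]), 'tool_pos': array([0.16932484, 0.60096941, 0.23004378]), 'tool_rot': array([-2.77600824e-04,  1.36969567e-01,  9.90574697e-01, -1.01539326e-03]), 'contact_force': array([ 0.07680139,  0.01611908, -0.66089409]), 'ft_torque': array([0.03200276, 0.03221841, 0.00121783]), 'grasp_force': 0.0, 'gripper_width': 1.0012362223430882}
scene {'fx': 447.3775, 'fy': 447.3775, 'cx': 321.5252, 'cy': 244.8349, 'eye': [1.067, 0.2846, 1.1521], 'rotation': [-0.1255, 0.4699, 0.8447, -0.2235]}
side {'fx': 473.4631, 'fy': 473.4631, 'cx': 321.1488, 'cy': 238.5826, 'eye': [-0.1309, -0.9029, 0.7123], 'rotation': [-0.4804, 0.8167, -0.2694, 0.1722]}
wrist {'fx': 376.4931, 'fy': 376.4931, 'cx': 324.4891, 'cy': 242.4048, 'tool_from_camera': [[-0.0014, -0.9527, -0.3039, 0.0772], [1.0, -0.0009, -0.0017, 0.0005], [0.0013, -0.3039, 0.9527, -0.143], [0.0, 0.0, 0.0, 1.0]]}
```

View pics/scene0.png

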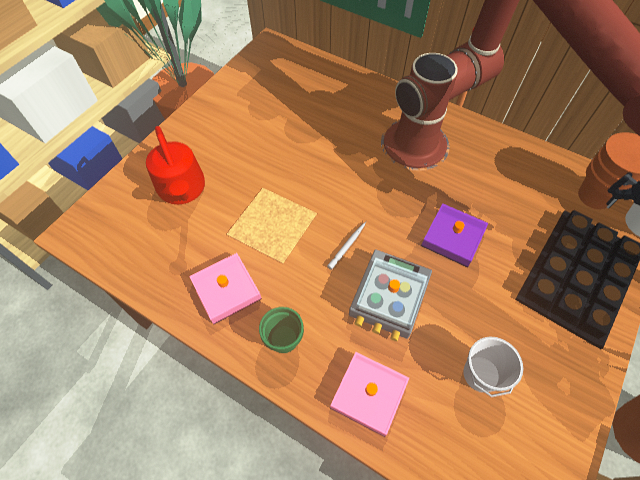

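View pics/side0.png

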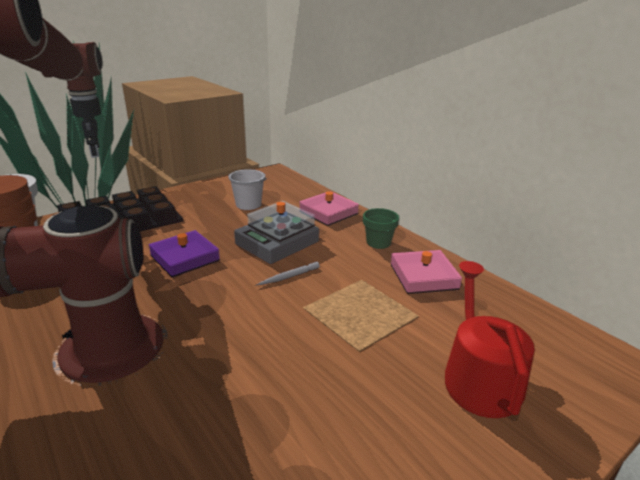

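The scene view shows the console near (391,293) with the clear cover and orange knob at (395,286). The mat is at (273,225), the dibber at (347,245) and the pot at (282,330). In the side view the knob is at (281,208) and the mat at (360,313).

```bash
cat > h.py <<'E'
import numpy as np,cv2,pickle
from scipy.spatial.transform import Rotation as R
def rot(q): return R.from_quat(np.roll(q,-1)).as_matrix()
def cam(f,s=None):
    if "eye" in f:
        r=np.array(f["rotation"]); return np.array(f["eye"]),(rot(r) if r.size==4 else r)
    T=np.array(f["tool_from_camera"]);Q=rot(s["tool_rot"])
    return s["tool_pos"]+Q@T[:3,3],Q@T[:3,:3]
def ray(f,p,s=None):
    e,Q=cam(f,s);p=np.atleast_2d(p).astype(float)
    d=np.c_[(p[:,0]-f["cx"])/f["fx"],(p[:,1]-f["cy"])/f["fy"],np.ones(len(p))]@Q.T
    return e,d
def onz(f,p,z,s=None):
    e,d=ray(f,p,s);return e+d*((z-e[2])/d[:,2])[:,None]
def proj(f,X,s=None):
    e,Q=cam(f,s);c=(np.atleast_2d(X)-e)@Q
    return np.c_[c[:,0]/c[:,2]*f["fx"]+f["cx"],c[:,1]/c[:,2]*f["fy"]+f["cy"]]
def tri(rs):
    A=0;b=0
    for e,d in rs:
        d=d[0]/np.linalg.norm(d[0]);P=np.eye(3)-np.outer(d,d);A=A+P;b=b+P@e
    return np.linalg.solve(A,b)
def blob(f,lo,hi,win=None):
    h=cv2.cvtColor(f["img"],cv2.COLOR_RGB2HSV);m=cv2.inRange(h,lo,hi)
    if win:
        w=np.zeros_like(m);x0,x1,y0,y1=win;w[y0:y1,x0:x1]=255;m&=w
    n,_,st,c=cv2.connectedComponentsWithStats(m);i=1+np.argmax(st[1:,4]);return c[i],st[i].tolist(),(_==i)
def units(s,d): # world shift -> tool units of 12cm
    return rot(s["tool_rot"]).T@np.array(d)/0.12
E
python3 - <<'E'
from h import *
d=pickle.load(open("d0.pkl","rb"));S,W=d["scene"],d["side"]
o=((5,180,120),(18,255,255))
c1,s1,_=blob(S,*o,(380,410,270,300));c2,s2,_=blob(W,*o,(272,290,198,220))
print(c1,s1,c2,s2)
print("knob tri",tri([ray(S,c1),ray(W,c2)]),"plane",onz(S,c1,.113),onz(W,c2,.113))
hs=cv2.cvtColor(S["img"],cv2.COLOR_RGB2HSV);print(hs[225,273],hs[230,160],hs[215,330],hs[280,420])
# mat: window corners through polygon of bright cork
m=cv2.inRange(hs,(15,60,150),(28,170,255));m[:180]=0;m[270:]=0;m[:,:220]=0;m[:,325:]=0
m=cv2.morphologyEx(m,cv2.MORPH_CLOSE,np.ones((5,5)));m=cv2.morphologyEx(m,cv2.MORPH_OPEN,np.ones((5,5)))
p=np.argwhere(m)[:,::-1];w=onz(S,p,.004)[:,:2].astype(np.float32);print("mat",len(p),cv2.minAreaRect(w))
# scale-up crop of console
cv2.imwrite("pics/con.png",cv2.resize(S["img"][235:355,335:455,::-1],(600,600),interpolation=cv2.INTER_CUBIC))
g={}
for n,px,z in [("can",(176,195),0),("pot",(282,330),.095),("bucket",(495,352),.11),("dib1",(331,266),.009),("dib2",(363,226),.009),("pink1",(222,281),.06),("purple",(459,227),.06)]:
    print(n,onz(S,px,z)[0].round(3))
E
```

```text
[392.75 288.75] [389, 283, 10, 10, 40] [280.27272727 206.69090909] [277, 202, 7, 11, 55]
knob tri [0.57107751 0.19618326 0.10881518] plane [[0.57567782 0.19473767 0.113     ]] [[0.56503403 0.19202921 0.113     ]]
[ 19 129 247] [ 13 167 223] [ 14 166 223] [ 94  23 178]
mat 4950 ((0.4982650876045227, -0.21600478887557983), (0.2783069908618927, 0.31599125266075134), 15.82720947265625)
can [ 0.596 -0.546  0.   ]
pot [0.809 0.013 0.095]
bucket [0.592 0.475 0.11 ]
dib1 [0.557 0.003 0.009]
dib2 [0.39  0.015 0.009]
pink1 [ 0.772 -0.21   0.06 ]
purple [0.277 0.263 0.06 ]
```

View pics/con.png

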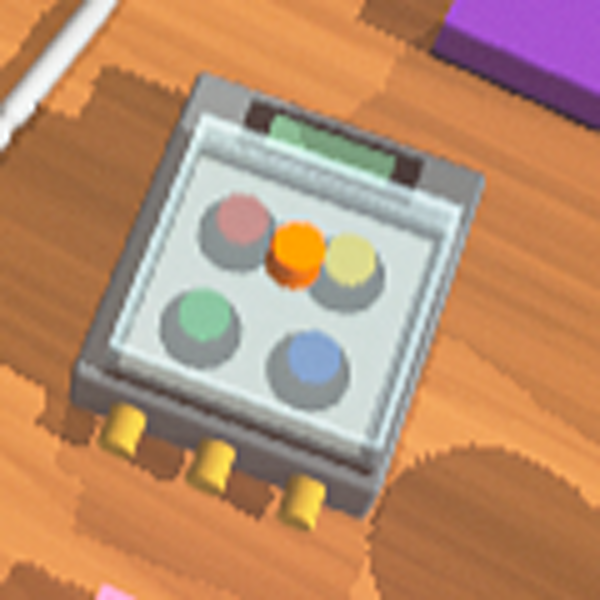

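The crop shows red at (242,220), yellow (350,260), green (205,315) and blue (313,357). The knob's top is at (300,242), and the console's top corners are at (205,75), (485,175), (375,490) and (75,370).

Run:
```python
from h import *
d=pickle.load(open("d0.pkl","rb"));S=d["scene"];s=d["state"]
C=lambda p:np.array(p)/5+[335,235]
k=onz(S,C((300,242)),.126)[0];print("knobtop",k)
c=onz(S,C([(205,75),(485,175),(375,490),(75,370)]),.05);print(c.round(3),c.mean(0));e=c[3]-c[0]+c[2]-c[1];print("yaw",np.degrees(np.arctan2(e[1],e[0])))
for n,p in dict(r=(242,220),y=(350,260),g=(205,315),b=(313,357)).items(): print(n,onz(S,C(p),.0765)[0].round(4))
m=onz(S,[(265,188),(317,213),(284,262),(228,235)],.004);print(m.round(3),m.mean(0))
mk=m.mean(0)
Q=rot(s["tool_rot"]);print(Q.round(3));print("yaw ty",np.degrees(np.arctan2(Q[1,1],Q[0,1])))
print("to knob m",(np.array([.573,.195,.25])-s["tool_pos"])@Q/.12)
```

```text
knobtop [0.56574168 0.19392232 0.126     ]
[[0.465 0.094 0.05 ]
 [0.439 0.255 0.05 ]
 [0.632 0.283 0.05 ]
 [0.657 0.121 0.05 ]] [0.54812678 0.18837095 0.05      ]
yaw 8.02549631672886
r [0.5464 0.1575 0.0765]
y [0.537  0.2166 0.0765]
g [0.6047 0.1667 0.0765]
b [0.5959 0.2249 0.0765]
[[ 0.427 -0.321  0.004]
 [ 0.421 -0.13   0.004]
 [ 0.615 -0.121  0.004]
 [ 0.628 -0.314  0.004]] [ 0.52261535 -0.22140482  0.004     ]
[[-0.962  0.271 -0.001]
 [ 0.271  0.962 -0.002]
 [ 0.    -0.002 -1.   ]]
yaw ty 74.25495578483309
to knob m [-4.15571822 -2.34364837 -0.16253896]
```

```bash
for i in 1 2 3 4; do python3 -m pendant '[[1,[-1,-0.58,-0.02],0],[1,[-1,-0.58,-0.02],0],[1,[-1,-0.58,-0.02],0],[1,[-1,-0.58,-0.02],0]]'; done
python3 -m pendant '[[1,[0,0,0],0],[1,[0,0,0],0],[1,[0,0,0],0]]'
python3 - <<'E'
from h import *
from plant import manip
s=manip.state();f=manip.grab_frame("wrist");pickle.dump((s,f),open("d1.pkl","wb"))
cv2.imwrite("pics/w1.png",f["img"][:,:,::-1]);print(s["tool_pos"],s["contact_force"])
c,st,_=blob(f,(5,180,120),(18,255,255),(200,440,100,400));print(c,st,onz(f,c,.12,s))
E
```

```text
time: 0.55
tool_pos: [0.2688, 0.4993, 0.2335]
tool_rot: [0.0, 0.139, 0.99, -0.001]
contact_force: [0.0, 0.9, 0.0]
gripper_width: 1.002
grasp_force: 0.0
time: 0.95
tool_pos: [0.365, 0.4001, 0.236]
tool_rot: [0.0, 0.139, 0.99, -0.0]
contact_force: [-0.3, 0.6, -0.0]
gripper_width: 0.999
grasp_force: 0.0
time: 1.35
tool_pos: [0.4614, 0.3011, 0.2383]
tool_rot: [0.0, 0.139, 0.99, -0.0]
contact_force: [-0.9, 1.1, -0.3]
gripper_width: 0.999
grasp_force: 0.0
time: 1.75
tool_pos: [0.5578, 0.202, 0.2405]
tool_rot: [-0.0, 0.139, 0.99, -0.0]
contact_force: [0.6, 1.3, -0.1]
gripper_width: 1.001
grasp_force: 0.0
time: 2.05
tool_pos: [0.555, 0.2049, 0.2408]
tool_rot: [-0.0, 0.136, 0.991, 0.0]
contact_force: [0.7, 0.6, -0.3]
gripper_width: 0.998
grasp_force: 0.0
[0.55499369 0.20491131 0.24080119] [ 0.67882588  0.55148097 -0.27145795]
[313.33100437 250.17816594] [295, 229, 36, 43, 1145] [[0.56525568 0.19353579 0.12      ]]
```

View pics/w1.png

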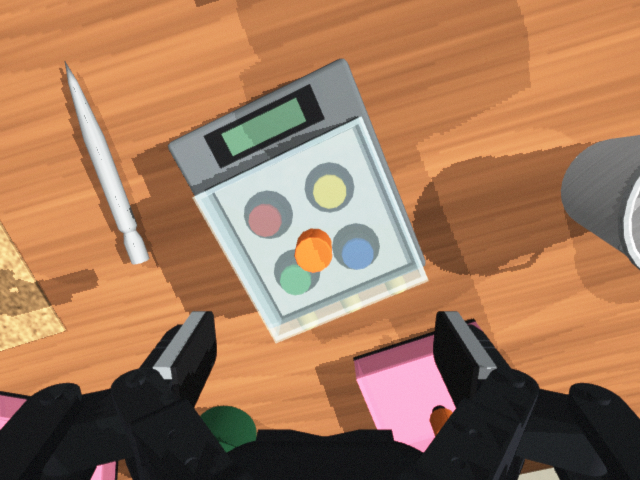

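The wrist view shows the knob at (313,250) between the fingers. Red is at (265,220), yellow (330,187), green (295,278) and blue (356,252). Next I lower onto the knob.

```bash
python3 -m pendant '[[1,[-0.114,-0.067,0],0],[1,[-0.114,-0.067,0.3],0],[1,[-0.114,-0.067,0.6],0],[1,[-0.114,-0.067,0.8],0],[1,[-0.114,-0.067,0.8],0]]'
python3 -m pendant '[[1,[0,0,0.1],0],[1,[0,0,0.2],0],[1,[0,0,0.3],0],[1,[0,0,0.4],0],[1,[0,0,0.4],0],[1,[0,0,0.4],0],[1,[0,0,0.4],0]]'
python3 - <<'E'
from h import *
from plant import manip
s=manip.state();f=manip.grab_frame("wrist")
cv2.imwrite("pics/w2.png",f["img"][:,:,::-1]);print(s["tool_pos"],s["contact_force"])
E
```

```text
time: 2.6
tool_pos: [0.5644, 0.1908, 0.14]
tool_rot: [-0.004, 0.137, 0.991, -0.002]
contact_force: [-0.1, 0.5, -0.7]
gripper_width: 1.0
grasp_force: 0.0
time: 3.3
tool_pos: [0.5675, 0.192, 0.0976]
tool_rot: [0.001, 0.137, 0.991, 0.0]
contact_force: [0.6, 0.1, 0.1]
gripper_width: 1.0
grasp_force: 0.0
[0.56751532 0.19200853 0.09757312] [0.57997895 0.07820638 0.12617421]
```

View pics/w2.png

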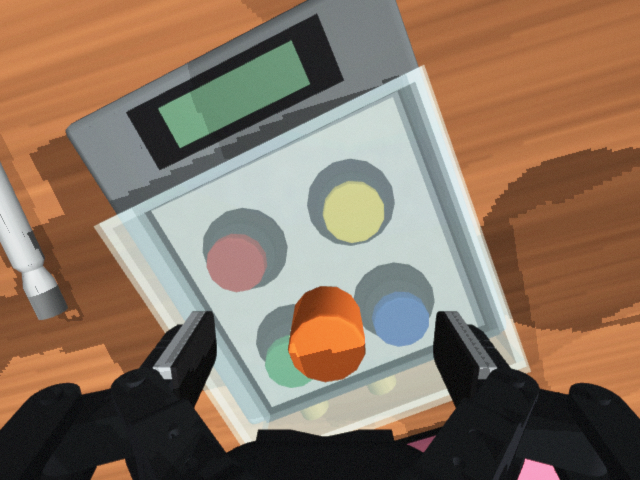

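The knob at (327,335) is centred between the pads, so I close and lift.

```bash
python3 -m pendant '[[0,[0,0,0],0],[0,[0,0,0],0],[0,[0,0,0],0],[0,[0,0,0],0],[0,[0,0,0],0],[0,[0,0,0],0],[0,[0,0,0],0],[0,[0,0,0],0]]'
python3 -m pendant '[[0,[0,0,-0.05],0],[0,[0,0,-0.1],0],[0,[0,0,-0.2],0],[0,[0,0,-0.35],0],[0,[0,0,-0.5],0],[0,[0,0,-0.65],0],[0,[0,0,-0.8],0],[0,[0,0,-1],0],[0,[0,0,-1],0],[0,[0,0,-1],0]]'
python3 - <<'E'
from h import *
from plant import manip
s=manip.state();print(s["tool_pos"],s["contact_force"])
w=manip.grab_frame("wrist");f=manip.grab_frame("side");pickle.dump((s,w),open("d2.pkl","wb"))
cv2.imwrite("pics/s3.png",np.hstack([cv2.resize(f["img"][100:300,200:400],(480,480)),w["img"][::2,::2].repeat(1,0) if 0 else cv2.copyMakeBorder(w["img"][::2,::2],0,240,0,0,cv2.BORDER_CONSTANT)])[:,:,::-1])
mt=np.array([.523,-.222]);d=np.r_[mt-s["tool_pos"][:2],0];print(units(s,d))
E
```

```text
time: 4.15
tool_pos: [0.5673, 0.192, 0.0973]
tool_rot: [0.0, 0.137, 0.991, 0.0]
contact_force: [0.4, 0.3, 3.9]
gripper_width: 0.311
grasp_force: 59.5
time: 5.15
tool_pos: [0.5672, 0.1919, 0.2174]
tool_rot: [0.001, 0.137, 0.991, 0.0]
contact_force: [-0.4, -0.4, -3.5]
gripper_width: 0.309
grasp_force: 59.2
[0.56720162 0.1918965  0.21744343] [-0.38787262 -0.41554704 -3.49195096]
[-5.81427016e-01 -3.41967401e+00 -1.18485060e-03]
```

View pics/s3.png

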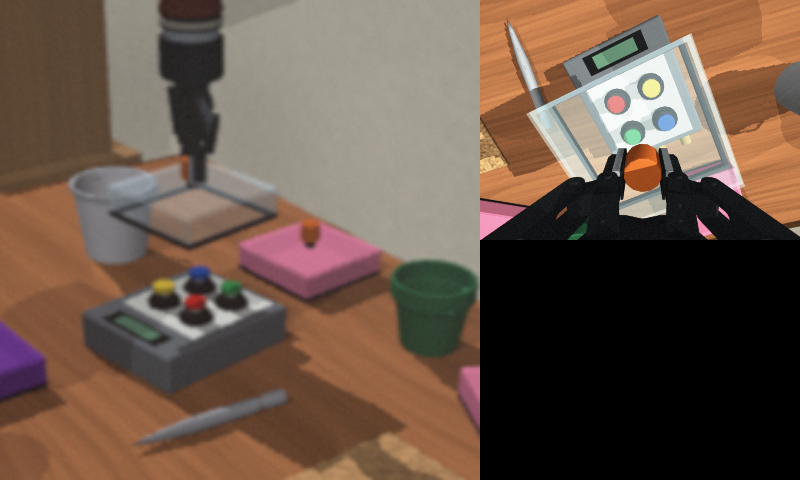

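Cover is lifted level (side view, below the gripper at about (195,205) in the crop), and the four keys are now exposed. Carrying it to the mat.

```bash
for i in 1 2 3 4; do python3 -m pendant '[[0,[-0.03,-0.18,0],0],[0,[-0.06,-0.36,0],0],[0,[-0.1,-0.6,0],0],[0,[-0.145,-0.855,0],0]]' | grep tool_pos; done
python3 -m pendant '[[0,[0,0,0],0],[0,[0,0,0],0],[0,[0,0,0.1],0],[0,[0,0,0.25],0],[0,[0,0,0.4],0],[0,[0,0,0.55],0],[0,[0,0,0.7],0],[0,[0,0,0.8],0],[0,[0,0,0.8],0],[0,[0,0,0.8],0]]'
python3 -m pendant '[[0,[0,0,0.1],0],[0,[0,0,0.2],0],[0,[0,0,0.3],0],[0,[0,0,0.4],0],[0,[0,0,0.45],0],[0,[0,0,0.5],0],[0,[0,0,0.5],0],[0,[0,0,0.5],0]]'
python3 - <<'E'
from h import *
from plant import manip
s=manip.state();print(s["tool_pos"])
f=manip.grab_frame("scene");cv2.imwrite("pics/s4.png",f["img"][:,:,::-1])
pickle.dump(f,open("d4.pkl","wb"))
E
```

```text
tool_pos: [0.5547, 0.0877, 0.2148]
tool_pos: [0.5437, -0.0157, 0.2149]
tool_pos: [0.5326, -0.1191, 0.2149]
tool_pos: [0.5216, -0.2224, 0.2148]
time: 7.85
tool_pos: [0.5227, -0.2215, 0.1207]
tool_rot: [-0.0, 0.137, 0.991, 0.0]
contact_force: [-0.1, 0.1, -2.8]
gripper_width: 0.311
grasp_force: 59.8
time: 8.65
tool_pos: [0.5229, -0.2222, 0.0611]
tool_rot: [0.0, 0.137, 0.991, -0.0]
contact_force: [-0.2, 0.4, -3.6]
gripper_width: 0.309
grasp_force: 59.8
[ 0.52285529 -0.22216215  0.06111154]
```

View pics/s4.png

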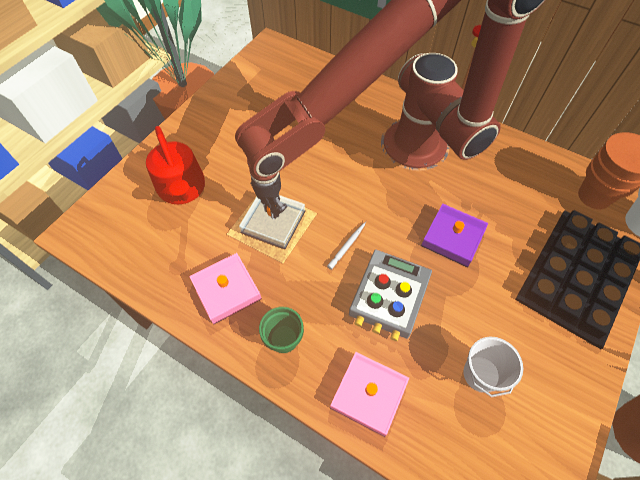

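The cover hangs over the mat, centred at about (273,220), and the keys are visible on the console. Final lowering.

```bash
python3 -m pendant '[[0,[0,0,0.02],0],[0,[0,0,0.04],0],[0,[0,0,0.06],0],[0,[0,0,0.075],0],[0,[0,0,0.075],0],[0,[0,0,0.075],0]]'
python3 -m pendant '[[0,[0,0,0.01],0],[0,[0,0,0.01],0],[0,[0,0,0.01],0]]'
```

```text
time: 9.3
tool_pos: [0.5226, -0.222, 0.0518]
tool_rot: [-0.0, 0.137, 0.991, 0.0]
contact_force: [0.1, -0.2, -3.6]
gripper_width: 0.308
grasp_force: 60.0
time: 9.6
tool_pos: [0.5228, -0.2221, 0.0513]
tool_rot: [0.0, 0.137, 0.991, -0.0]
contact_force: [-2.4, 1.2, 2.6]
gripper_width: 0.308
grasp_force: 60.4
```

```bash
python3 -m pendant '[[0.5,[0,0,0],0],[0.8,[0,0,0],0],[1,[0,0,0],0],[1,[0,0,0],0],[1,[0,0,0],0],[1,[0,0,0],0]]'
python3 -m pendant '[[1,[0,0,-0.1],0],[1,[0,0,-0.3],0],[1,[0,0,-0.6],0],[1,[0,0,-1],0],[1,[0,0,-1],0]]'
python3 -m pendant '[[1,[0,0,-0.5],0],[1,[0,0,-0.5],0],[1,[0,0,-0.5],0]]'
for i in 1 2 3 4; do python3 -m pendant '[[0,[0.12,0.85,0],0],[0,[0.12,0.85,0],0],[0,[0.12,0.85,0],0]]' | grep tool_pos; done
python3 -m pendant '[[0,[0,0,0],0],[0,[0,0,0],0],[0,[0,0,0],0],[0,[0,0,0],0]]'
python3 - <<'E'
from h import *
from plant import manip
s=manip.state();w=manip.grab_frame("wrist");f=manip.grab_frame("scene");pickle.dump((s,w,f),open("d5.pkl","wb"))
print(s["tool_pos"])
H=dict(g=((45,120,80),(85,255,255)),y=((22,120,120),(34,255,255)),b=((100,120,80),(125,255,255)),r=((0,160,120),(4,255,255)))
for n,(lo,hi) in H.items():
    c,st,_=blob(w,lo,hi,(100,540,60,440));print(n,c.round(1),st,onz(w,c,.0765,s)[0].round(4))
    c,st,_=blob(f,lo,hi,(360,425,268,320));print("  scene",c.round(1),st,onz(f,c,.0765)[0].round(4))
cv2.imwrite("pics/w5.png",np.hstack([w["img"],cv2.copyMakeBorder(cv2.resize(f["img"][170:270,220:320],(160,160)),0,320,0,0,cv2.BORDER_CONSTANT)])[:,:,::-1])
E
```

```text
time: 10.2
tool_pos: [0.5227, -0.222, 0.0507]
tool_rot: [0.0, 0.137, 0.991, -0.0]
contact_force: [-0.2, 0.3, 0.1]
gripper_width: 0.999
grasp_force: 0.0
time: 10.7
tool_pos: [0.5269, -0.2244, 0.1806]
tool_rot: [0.007, 0.137, 0.991, -0.003]
contact_force: [0.7, -0.7, -0.2]
gripper_width: 0.998
grasp_force: 0.0
time: 11.0
tool_pos: [0.5242, -0.2229, 0.2348]
tool_rot: [0.003, 0.137, 0.991, -0.001]
contact_force: [0.2, 0.1, -0.1]
gripper_width: 1.0
grasp_force: 0.0
tool_pos: [0.536, -0.1155, 0.2288]
tool_pos: [0.5498, -0.0138, 0.2291]
tool_pos: [0.5637, 0.0877, 0.2292]
tool_pos: [0.5777, 0.1892, 0.2292]
time: 12.6
tool_pos: [0.578, 0.1849, 0.2307]
tool_rot: [0.0, 0.138, 0.99, -0.0]
contact_force: [0.3, 0.6, 0.2]
gripper_width: -0.003
grasp_force: 0.0
[0.57804306 0.18489032 0.23066016]
g [309.4 253.8] [293, 238, 33, 32, 850] [0.6012 0.1652 0.0765]
  scene [375.5 297.6] [371, 294, 10, 9, 74] [0.6045 0.1651 0.0765]
y [346.6 158. ] [329, 140, 36, 37, 1039] [0.5338 0.2152 0.0765]
  scene [404.6 286.6] [400, 282, 11, 11, 85] [0.5365 0.2152 0.0765]
b [375.6 225.7] [359, 209, 34, 34, 905] [0.5927 0.2241 0.0765]
  scene [397.5 306.1] [393, 302, 10, 10, 79] [0.5952 0.2244 0.0765]
r [277.4 189.8] [260, 173, 35, 35, 960] [0.5426 0.1561 0.0765]
  scene [383.2 278.7] [379, 275, 10, 9, 69] [0.5459 0.1566 0.0765]
```

View pics/w5.png

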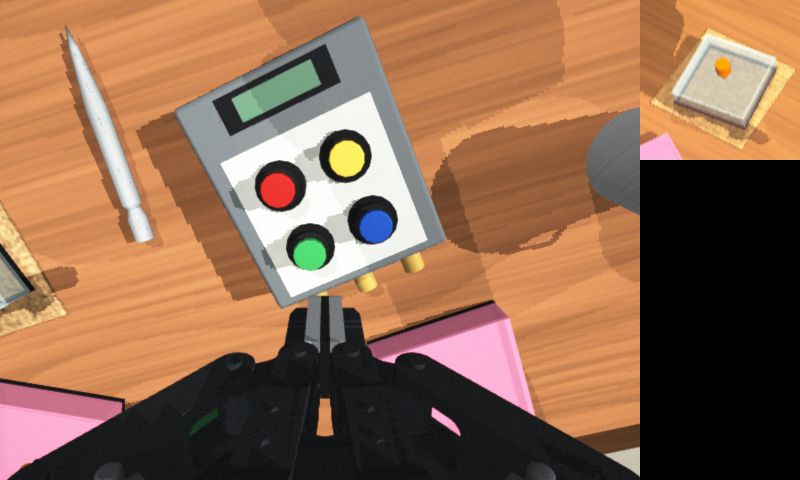

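The cover lies flat on the mat (inset). The bare keys are at green (309,254), yellow (347,158), blue (376,226) and red (277,190). Going to green with the fingers shut.

```bash
python3 -m pendant '[[0,[-0.246,-0.104,0],0],[0,[-0.246,-0.104,0.3],0],[0,[-0.246,-0.104,0.6],0],[0,[-0.246,-0.104,0.9],0],[0,[-0.246,-0.104,1],0],[0,[-0.246,-0.104,1],0]]'
python3 -m pendant '[[0,[0,0,0.05],0],[0,[0,0,0.1],0],[0,[0,0,0.18],0],[0,[0,0,0.18],0],[0,[0,0,0.18],0]]'
python3 -m pendant '[[0,[0,0,0.03],0],[0,[0,0,0.06],0],[0,[0,0,0.1],0],[0,[0,0,0.1],0],[0,[0,0,0.1],0]]'
```

```text
time: 13.3
tool_pos: [0.6013, 0.1658, 0.1083]
tool_rot: [-0.002, 0.137, 0.991, -0.001]
contact_force: [0.6, -0.3, -0.8]
gripper_width: 0.001
grasp_force: 0.0
time: 13.8
tool_pos: [0.6028, 0.1663, 0.089]
tool_rot: [-0.0, 0.137, 0.991, -0.0]
contact_force: [0.1, 0.3, 1.3]
gripper_width: -0.003
grasp_force: 0.0
time: 14.3
tool_pos: [0.6028, 0.1663, 0.0768]
tool_rot: [-0.0, 0.137, 0.991, -0.0]
contact_force: [-0.0, 0.6, 0.1]
gripper_width: 0.0
grasp_force: 0.0
```

```bash
python3 -m pendant '[[0,[0,0,0.02],0],[0,[0,0,0.03],0],[0,[0,0,0.03],0],[0,[0,0,0.03],0]]' | egrep "pos|contact"
python3 -m pendant '[[0,[0,0,0.01],0],[0,[0,0,0.016],0],[0,[0,0,0.016],0],[0,[0,0,0.016],0]]'| egrep "pos|contact"
python3 -m pendant '[[0,[0,0,0.008],0],[0,[0,0,0.008],0],[0,[0,0,0.008],0]]'| egrep "pos|contact"
```

```text
tool_pos: [0.6033, 0.1664, 0.0739]
contact_force: [0.3, 0.3, 1.1]
tool_pos: [0.6033, 0.1663, 0.0719]
contact_force: [0.4, 0.5, 1.8]
tool_pos: [0.6032, 0.1663, 0.0708]
contact_force: [0.8, -0.0, 2.4]
```

```bash
python3 -m pendant '[[0,[0,0,0.015],0],[0,[0,0,0.03],0],[0,[0,0,0.03],0],[0,[0,0,0.03],0]]' | egrep "pos|contact"
python3 -m pendant '[[0,[0,0,0.01],0],[0,[0,0,0.02],0],[0,[0,0,0.02],0],[0,[0,0,0.02],0]]'| egrep "pos|contact"
python3 -m pendant '[[0,[0,0,0.008],0],[0,[0,0,0.008],0],[0,[0,0,0.008],0],[0,[0,0,0.008],0]]'| egrep "pos|contact"
```

```text
tool_pos: [0.6032, 0.1663, 0.0672]
contact_force: [2.2, 0.4, 3.2]
tool_pos: [0.6032, 0.1663, 0.0648]
contact_force: [1.6, -0.0, 3.8]
tool_pos: [0.6032, 0.1663, 0.0639]
contact_force: [2.5, -0.1, 4.2]
```

```bash
python3 -m pendant '[[0,[0,0,0.008],0],[0,[0,0,0.016],0],[0,[0,0,0.016],0],[0,[0,0,0.016],0]]' | egrep "pos|contact"
python3 -m pendant '[[0,[0,0,0.008],0],[0,[0,0,0.008],0],[0,[0,0,0.008],0],[0,[0,0,0.008],0]]'| egrep "pos|contact"
python3 -m pendant '[[0,[0,0,0.008],0],[0,[0,0,0.008],0],[0,[0,0,0.008],0],[0,[0,0,0.008],0]]'| egrep "pos|contact"
```

```text
tool_pos: [0.6032, 0.1663, 0.062]
contact_force: [1.9, 0.9, 5.8]
tool_pos: [0.6032, 0.1663, 0.0611]
contact_force: [1.8, -0.3, 5.8]
tool_pos: [0.6032, 0.1663, 0.0603]
contact_force: [2.5, 0.6, 5.9]
```

```bash
python3 -m pendant '[[0,[0,0,0.008],0],[0,[0,0,0.008],0],[0,[0,0,0.008],0],[0,[0,0,0.008],0],[0,[0,0,0.008],0],[0,[0,0,0.008],0],[0,[0,0,0.008],0],[0,[0,0,0.008],0]]'| egrep "pos|contact"
python3 - <<'E'
from plant import manip
import numpy as np
for i in range(4):
    manip.grab_frame("side");s=manip.state();print(s["tool_pos"][2].round(5),s["contact_force"].round(2))
E
```

```text
tool_pos: [0.6032, 0.1663, 0.0594]
contact_force: [1.6, 0.3, 7.2]
0.05942 [0.47 0.32 6.17]
0.0594 [1.61 1.12 6.22]
0.05939 [1.73 0.55 6.75]
0.05942 [1.68 0.42 7.27]
```

```bash
python3 -m pendant '[[0,[0,0,-0.1],0],[0,[0,0,-0.25],0],[0,[0,0,-0.42],0],[0,[0,0,-0.42],0],[0,[0.3,0.11,-0.42],0],[0,[0.656,0.24,-0.42],0],[0,[0.656,0.24,-0.42],0],[0,[0.656,0.24,-0.3],0],[0,[0.656,0.24,-0.16],0],[0,[0.656,0.24,-0.16],0]]'
python3 -m pendant '[[0,[0,0,0],0],[0,[0,0,0],0],[0,[0,0,0],0]]'| egrep "pos|contact"
```

```text
time: 19.8
tool_pos: [0.5335, 0.2143, 0.0742]
tool_rot: [-0.003, 0.137, 0.99, -0.001]
contact_force: [-2.9, -0.3, 3.3]
gripper_width: 0.001
grasp_force: 1.4
tool_pos: [0.5355, 0.2151, 0.0783]
contact_force: [-0.4, -0.3, 0.4]
```

```bash
python3 -m pendant '[[0,[0,0,0.015],0],[0,[0,0,0.03],0],[0,[0,0,0.03],0],[0,[0,0,0.03],0]]' | egrep "pos|contact"
python3 -m pendant '[[0,[0,0,0.008],0],[0,[0,0,0.016],0],[0,[0,0,0.016],0],[0,[0,0,0.016],0]]'| egrep "pos|contact"
python3 -m pendant '[[0,[0,0,0.008],0],[0,[0,0,0.008],0],[0,[0,0,0.008],0]]'| egrep "pos|contact"
```

```text
tool_pos: [0.5355, 0.2154, 0.075]
contact_force: [1.4, -0.9, 2.4]
tool_pos: [0.5355, 0.2154, 0.073]
contact_force: [2.2, -1.4, 3.4]
tool_pos: [0.5355, 0.2154, 0.0719]
contact_force: [2.6, -1.4, 2.9]
```

```bash
python3 -m pendant '[[0,[0,0,0.008],0],[0,[0,0,0.008],0],[0,[0,0,0.008],0]]' | egrep "pos|contact"
python3 -m pendant '[[0,[0,0,0.005],0],[0,[0,0,0.005],0],[0,[0,0,0.005],0]]'| egrep "pos|contact"
python3 -m pendant '[[0,[0,0,0.004],0],[0,[0,0,0.004],0],[0,[0,0,0.004],0]]'| egrep "pos|contact"
```

```text
tool_pos: [0.5354, 0.2154, 0.0709]
contact_force: [4.2, -2.1, 4.1]
tool_pos: [0.5353, 0.2154, 0.0702]
contact_force: [3.8, -1.4, 4.9]
tool_pos: [0.5353, 0.2154, 0.0701]
contact_force: [3.0, -1.7, 6.7]
```

```bash
python3 -m pendant '[[0,[0,0,0.003],0],[0,[0,0,0.003],0],[0,[0,0,0.003],0]]'| egrep "pos|contact"
python3 - <<'E'
from plant import manip
for i in range(4):
    manip.grab_frame("side");s=manip.state();print(s["tool_pos"][2].round(5),s["contact_force"].round(2))
E
```

```text
tool_pos: [0.5353, 0.2155, 0.07]
contact_force: [1.4, -1.8, 7.7]
0.06998 [ 3.04 -1.55  8.02]
0.06999 [ 3.21 -1.85  6.92]
0.06998 [ 2.32 -2.71  8.86]
0.07 [ 2.11 -1.77  7.76]
```

```bash
python3 -m pendant '[[0,[0,0,0],0],[0,[0,0,0],0],[0,[0,0,0],0],[0,[0,0,0],0],[0,[0,0,0],0],[0,[0,0,0],0],[0,[0,0,0],0]]'| egrep "pos|contact"
python3 -m pendant '[[0,[0,0,-0.1],0],[0,[0,0,-0.25],0],[0,[0,0,-0.35],0],[0,[0,0,-0.35],0],[0,[-0.22,0.1,-0.35],0],[0,[-0.451,0.205,-0.35],0],[0,[-0.451,0.205,-0.35],0],[0,[-0.451,0.205,-0.25],0],[0,[-0.451,0.205,-0.16],0],[0,[-0.451,0.205,-0.16],0]]'| egrep "pos|contact"
python3 -m pendant '[[0,[0,0,0.04],0],[0,[0,0,0.08],0],[0,[0,0,0.08],0],[0,[0,0,0.08],0]]'| egrep "pos|contact"
```

```text
tool_pos: [0.5353, 0.2154, 0.07]
contact_force: [2.6, -1.2, 8.5]
tool_pos: [0.5905, 0.2238, 0.0845]
contact_force: [-0.6, -0.0, -0.6]
tool_pos: [0.5937, 0.2244, 0.0789]
contact_force: [0.2, -0.4, -0.3]
```

```bash
python3 -m pendant '[[0,[0,0,0.015],0],[0,[0,0,0.03],0],[0,[0,0,0.03],0],[0,[0,0,0.03],0]]' | egrep "pos|contact"
python3 -m pendant '[[0,[0,0,0.008],0],[0,[0,0,0.016],0],[0,[0,0,0.016],0],[0,[0,0,0.016],0]]'| egrep "pos|contact"
python3 -m pendant '[[0,[0,0,0.008],0],[0,[0,0,0.016],0],[0,[0,0,0.016],0],[0,[0,0,0.016],0]]'| egrep "pos|contact"
```

```text
tool_pos: [0.5942, 0.2245, 0.0758]
contact_force: [0.1, -0.2, 1.5]
tool_pos: [0.5941, 0.2244, 0.0736]
contact_force: [1.0, -0.3, 3.4]
tool_pos: [0.5941, 0.2244, 0.0716]
contact_force: [2.4, -0.1, 3.8]
```

```bash
python3 -m pendant '[[0,[0,0,0.008],0],[0,[0,0,0.008],0],[0,[0,0,0.008],0]]' | egrep "pos|contact"
python3 -m pendant '[[0,[0,0,0.008],0],[0,[0,0,0.008],0],[0,[0,0,0.008],0]]'| egrep "pos|contact"
python3 -m pendant '[[0,[0,0,0.005],0],[0,[0,0,0.005],0],[0,[0,0,0.005],0]]'| egrep "pos|contact"
```

```text
tool_pos: [0.5941, 0.2244, 0.0706]
contact_force: [1.9, 0.5, 3.9]
tool_pos: [0.5941, 0.2244, 0.0697]
contact_force: [2.9, 0.4, 4.3]
tool_pos: [0.5941, 0.2244, 0.0691]
contact_force: [3.6, 0.9, 4.1]
```

```bash
for i in 1 2 3; do python3 -m pendant '[[0,[0,0,0.005],0],[0,[0,0,0.005],0],[0,[0,0,0.005],0]]'| egrep "pos|contact"; done
```

```text
tool_pos: [0.5941, 0.2244, 0.0685]
contact_force: [3.2, 1.8, 4.6]
tool_pos: [0.5941, 0.2244, 0.0681]
contact_force: [2.1, 0.4, 5.9]
tool_pos: [0.5941, 0.2244, 0.0677]
contact_force: [1.6, 0.4, 7.0]
```

```bash
python3 -m pendant '[[0,[0,0,0.005],0],[0,[0,0,0.005],0],[0,[0,0,0.005],0],[0,[0,0,0.005],0],[0,[0,0,0.005],0],[0,[0,0,0.005],0],[0,[0,0,0.005],0],[0,[0,0,0.005],0],[0,[0,0,0.005],0],[0,[0,0,0.005],0]]'| egrep "time|pos|contact"
python3 -m pendant '[[0,[0,0,-0.1],0],[0,[0,0,-0.3],0],[0,[0,0,-0.6],0],[0,[0,0,-0.9],0],[0,[0,0,-0.9],0],[0,[0,0,-0.9],0],[0,[0,0,-0.9],0],[0,[0,0,-0.9],0]]'| egrep "pos|contact"
python3 - <<'E'
from h import *
from plant import manip
f=manip.grab_frame("scene");w=manip.grab_frame("wrist")
cv2.imwrite("pics/end.png",np.hstack([cv2.resize(f["img"][130:430,130:530],(400,300)),cv2.resize(w["img"],(400,300))])[:,:,::-1])
E
```

```text
time: 28.7
tool_pos: [0.5941, 0.2245, 0.0674]
contact_force: [1.4, -0.5, 8.6]
tool_pos: [0.5921, 0.224, 0.1717]
contact_force: [0.3, -0.7, 0.1]
```

View pics/end.png

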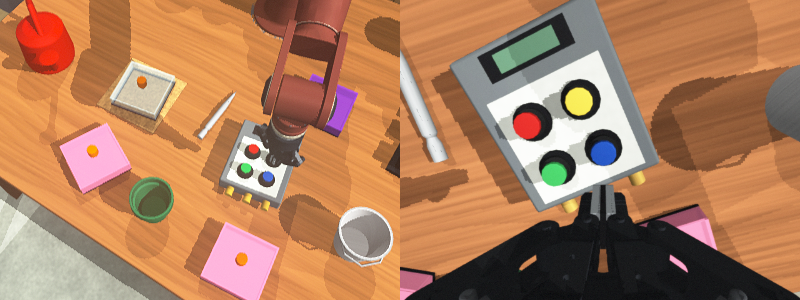

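The cover is on the mat at about (142,88) in the left half. All keys are up, and the can, pot, bucket and dibber are where they were.

```bash
python3 -c "
from plant import manip
print(manip.job_done())"
```

```text
the job is handed in; nothing more can be done
None
```

The job is handed in, with no verdict shown: the cover lies flat on the cork mat, and green, yellow and blue were each held down at about 7 to 9 N and let up. Red was not pressed, and the can, bucket, pot and dibber look unmoved in the last picture.

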